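# Pop a gauge out of the spring ejector and stop it with the other finger

## Robot

A 6-joint arm with a two-finger parallel gripper is mounted at the origin on the work surface. World frame = base frame: x ahead of the robot, y to its left, z up, the work surface at z = 0. Lengths are in m, angles in degrees, forces in N, time in s.
With the tool pointing down it reaches from about 0.25 to 0.775 m from the base axis. Payload 8.9 kg.
Tool frame: the origin (TCP) lies between the finger pads; the fingertips stand 22 mm ahead of it and the grasp point (between the pads) lies 3 mm ahead of it; z points along the fingers, y is the line along which they close (so a half turn about z gives the same grasp; the last joint's range is limited). The gripper opens to 85 mm and grips with 20 to 120 N. Pads are 22 mm wide; open, the fingers measure 114 mm over their backs; the gripper's body (76 mm by 85 mm) begins 54 mm behind the grasp point. The pads swing forward as they close: fully open they stand 13 mm farther back than shut.
Start: joints at [61.92, 16.656, -8.789, 64.555, 0, 82.019], TCP at [0.18, 0.493, 0.253] pointing down, gripper open.
Joint ranges: [-144.48, 144.48], [-52.06, 99.96], [-74.48, 78.29], [-112.23, 115.85], [-86.99, 84.42], [-180, 180]. Speed limits (degrees/s): [127.2, 127.2, 159.86, 180, 180, 180].

## Interface

Orientations are given as [roll, pitch, yaw] about the fixed x, y, z axes, in that order (R = Rz(yaw) Ry(pitch) Rx(roll)).
In Python, from plant import bot, eoat, kin, camera, camera_params gives the robot as it stands. The module is installed in compiled form; this text tells all that it offers. Calls block until the motion is done:
- bot.move_ptp(position, orientation): joint-space move of the TCP to a pose.
- bot.line_to(position, ori=None, vel=0.15, contact_N=None): straight line of the TCP; ori=None keeps the orientation; vel is the mean speed in m/s. With contact_N (N) it stops when the force on the tool has changed by that much, and returns True; else False.
- bot.goto_joints(angles): joint-space move.
- eoat.gripper_open() and eoat.clamp(): open the fingers fully, or close them until they stop; the grip force is fixed at half the most.
- bot.wait(seconds).
- kin.solve_ik(position, orientation): joint angles nearest the present ones, or None.
- bot.state(): the state.
- camera(name): name is "side" or "top" or "wrist"; returns (picture, depth): 480x640x3 uint8, red, green, blue; 480x640 float32, m along the optical axis (not along the pixel's ray), 0 where there is no reading.
- camera_params(name): a dict with "K" (3x3 intrinsics, pixels), "rvec" (rotation vector, rad) and "tvec" (3), from world to camera coordinates, as OpenCV has them. Camera axes: x right, y down, z forward; pixel columns grow to the right and rows downward; lengths in m; the calibration is good to about 2 mm. A picture is of the moment at which its call begins: read the wrist's pose just before it. camera_params takes no time and is no camera call; for the wrist camera it gives the pose at the moment of the call.
A pose or a line that the arm cannot do raises bot.Unreachable and nothing moves.
- bot.job_done(): hands the job in; it is judged then, once.
The state is a dict: "time_s": time; "joints": joint angles; "dq": joint speeds; "tau": joint torques, N m; "tcp_pos": TCP position; "tcp_rot": TCP orientation; "force": force on the tool from outside, world axes, zero at the start; "wrist_torque": the same for the moment, N m; "width": opening from 0.0 (shut) to 1.0 (fully open); "finger_force": force on a finger pad.
Only numpy, scipy, OpenCV 4.12 (cv2) and the standard library are available. Lean on these libraries where they do the work, as an engineer would, in place of code of your own. Each camera call takes 0.05 s, during which the arm holds its last target. There are 200 camera calls.

## Task

Press the red button of the blue spring ejector all the way down with one finger so that the gauge pops out, and stop the gauge with your other finger while it is still on the white deck, before it slides away down the ramp. Finish while holding: one finger keeps the button down and the other stays against the stopped gauge. Do not pinch, lift or tip the gauge, and leave the other things on the bench alone.

Things in the scene. Friction and masses are not known exactly. Their poses are not given: they have to be found in the camera images.
- ejector: Blue and white spring ejector, fixed; place and turn vary. Origin: on the bench straight below the gauge's start; +z up, +y the way the gauge pops, -x the button's side. White deck 30 mm above the bench, 86 mm wide, y = -38 to 78 mm. Low blue guides along it, 8 mm above the deck, leave a lane 53 mm wide about x = 0. Spring housing y = -105 to -43 mm, 74 mm wide, 64 mm high.
- deck_edge (a point): Middle of the deck's open end (x = 0, y = 78 mm, 30 mm above the bench), where the gauge would slide away: beyond it an aluminium ramp slopes to the bench, ending in a 30 mm high lip at y = 176 mm.
- kicker (a joint): Travel of the damped spring kicker behind the gauge, m: 0 = cocked, 0.085 = fully out. Once the latch is down it pushes the gauge along +y at 35 to 60 mm/s, and goes on pushing a stopped gauge with 2 to 3.5 N. Unstopped, the gauge leaves the deck about 2 s after the press.
- release (a joint): Travel of the red button, m: 0 = up, 0.009 = all the way down. It carries a latch plate (y = 25.5 to 29.5 mm, 6 mm above the deck) that frees the gauge at about 0.006 and would rise under it if the button were let go. It springs back; 1.5 N starts it, about 4 N (a little more while the latch slides on the gauge) holds it down.
- button_top (a point): Centre of the top of the red button (32 mm diameter), moves with it: 54 mm above the bench when up, 45 mm fully down. At x = -70, y = 70 mm in the ejector's frame: straight across the lane from lane_stop, 70 mm from it. The grey collar round it is 40 mm in diameter, 40 mm high.
- lane_stop (a point): Point on the deck surface (30 mm above the bench) in the middle of the lane, x = 0, y = 70 mm in the ejector's frame. A fingertip above it, level with the pressed button, bars the gauge's way (gauge top 75 mm above the bench).
- gauge: Loose stainless gauge housing, round, 50 mm in diameter, 45 mm high, 0.13 to 0.24 kg; dial with red pointer on top; brass nipple on its +x side, 22 mm up, reaching 41 mm from the axis and passing over the guide. Origin: centre of its underside, z up. It starts standing on the deck at the ejector's x = 0, y = 0, between kicker and latch.
- spare_a: Bystander: loose gauge housing without dial, 50 mm in diameter, 45 mm high, standing on the bench on the ejector's +x side. Origin: centre of its underside.
- spare_b: Bystander: another such housing without dial, on the same side. Origin: centre of its underside.
- plug: Bystander: loose brass plug, 22 mm in diameter, 28 mm high, standing on the bench by the ejector's -x side. Origin: centre of its underside.
- driver: Bystander: loose screwdriver lying on the bench. Origin below its middle.
- spanner: Bystander: loose steel spanner lying on the bench. Origin below its middle.
- collar: Bystander: loose steel ring, 56 mm in diameter, 16 mm high. Origin: centre of its underside.
- leak_spray: Bystander: white closed bottle with a blue cap, 52 mm in diameter, 150 mm high, standing loose. Origin: centre of its underside.
Mind the look-alikes: they are no part of the job. What is shaped like the gauge but orange is not meant.

How it is judged:
By the outcome, as a careful person would: the job done as asked, in the order asked, and still so for the second after the job is handed in, while the arm keeps its last pose, push and grip.
It also fails if it takes over 38 s, if anything falls off the work surface, if the arm or the gripper's body presses on something with over 40 N, if the wrist force passes 120 N, or if a joint passes its speed limit or range.

## Working session

There is one attempt and no reset: what is moved stays moved. The work goes in short steps, each a Python script; the robot and the scene stay as the last script left them, time stands still between calls to the robot, and variables do not carry over. Pictures are saved under pics/ and viewed, at most 10 in all, crops included, and the job is handed in when it is done.

```bash
mkdir -p pics; python3 - <<'E'
from plant import bot,camera,camera_params
import cv2,numpy as np
for n in("top","side"):
    im,d=camera(n); np.savez(f"{n}.npz",im=im,d=d)
    cv2.imwrite(f"pics/{n}0.png",im[:,:,::-1])
    p=camera_params(n); print(n,np.array(p["K"]).tolist(),p["rvec"],p["tvec"])
print(bot.state())
E
```

```text
top [[493.8788724736087, 0.0, 318.9153616537646], [0.0, 493.8788724736087, 236.66489517098287], [0.0, 0.0, 1.0]] [ 2.18513847 -2.12089174  0.17004731] [-0.02805084  0.55192397  1.33793553]
side [[566.5511828593632, 0.0, 317.43595209369676], [0.0, 566.5511828593632, 238.9732280175078], [0.0, 0.0, 1.0]] [ 0.58440293  2.70806553 -1.13161355] [ 0.49820215 -0.10694503  1.74688507]
{'time_s': 0.1, 'joints': array([ 6.19191800e+01,  1.66845879e+01, -8.82623329e+00,  6.45570972e+01,
        2.95265100e-03,  8.20174115e+01]), 'dq': array([ 0.10286486, -0.14084753,  0.1431937 , -0.07101266, -0.05924723,
       -0.03180994]), 'tau': array([ 1.41442357e-03, -5.37977672e+01,  3.31919754e+01,  9.31755843e-03,
       -1.96880414e-04, -2.57740837e-06]), 'tcp_pos': array([0.18021967, 0.49269688, 0.25280316]), 'tcp_rot': array([-1.79933150e+02, -1.23560062e-02,  1.59901759e+02]), 'force': array([-0.32262482,  0.48367612, -0.44003277]), 'wrist_torque': array([-0.01433693,  0.00697449,  0.03402041]), 'finger_force': 0.0, 'width': 1.0049790187473144}
```

View pics/top0.png

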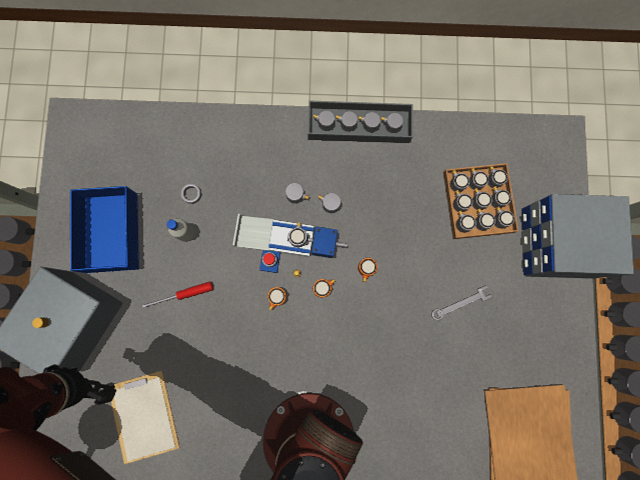

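View pics/side0.png

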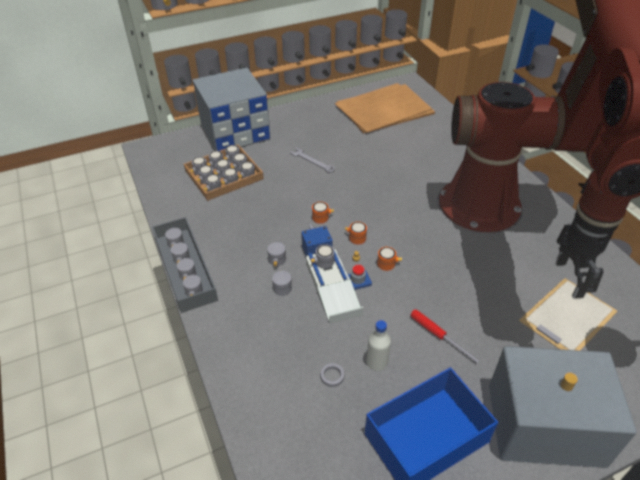

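The ejector lies mid-bench in the top view: gauge at (298,236), red button at (269,259), ramp toward image left. The orange look-alikes are at (277,296), (322,287) and (368,267). The side view shows the same layout, with the button at (359,272). I'll get a rough pose from the top view, then take a closer look with the wrist camera.

```bash
cat > h.py <<'E'
import cv2,numpy as np
from plant import bot,eoat,kin,camera,camera_params
def ray(p,uv,z):
    R=cv2.Rodrigues(np.array(p["rvec"],float))[0]; t=np.array(p["tvec"],float).ravel()
    c=-R.T@t; d=R.T@np.linalg.inv(np.array(p["K"]))@np.array([uv[0],uv[1],1.]); return c+d*(z-c[2])/d[2]
def proj(p,X): return cv2.projectPoints(np.float64(X).reshape(-1,3),np.array(p["rvec"],float),np.array(p["tvec"],float),np.array(p["K"]),None)[0].reshape(-1,2)
def frame(btn,gau):  # ejector origin, yaw from button & gauge
    v=(btn-gau)[:2]; yaw=np.arctan2(v[1],v[0])-np.arctan2(70,-70); return gau[:2],yaw
def W(o,yaw,x,y,z): c,s=np.cos(yaw),np.sin(yaw); return np.array([o[0]+c*x-s*y,o[1]+s*x+c*y,z])
def blobs(m,amin=20):
    n,_,st,ce=cv2.connectedComponentsWithStats(m.astype(np.uint8)); return [(ce[i].round(1).tolist(),int(st[i,4]),st[i,:4].tolist()) for i in range(1,n) if st[i,4]>=amin]
def red(im):
    h=cv2.cvtColor(im,cv2.COLOR_RGB2HSV); return ((h[...,0]<5)|(h[...,0]>174))&(h[...,1]>170)&(h[...,2]>110)
E
python3 - <<'E'
from h import *
p=camera_params("top"); im=np.load("top.npz")["im"]
print(blobs(red(im)[220:300,240:320],5))
b=ray(p,(269,259),.054); g=ray(p,(298,236),.075); o,y=frame(b,g); print(b,g,np.degrees(y))
P=W(o,y,-30,40,.30) if 0 else W(o,y,-.03,.03,.33)
for yw in (np.degrees(y)+90,np.degrees(y)-90,):
    print(yw,kin.solve_ik(P,[180,0,yw]))
pw=camera_params("wrist"); s=bot.state()
R=cv2.Rodrigues(np.array(pw["rvec"],float))[0]; c=-R.T@np.array(pw["tvec"]).ravel(); print(pw["K"],c-s["tcp_pos"],R)
E
```

```text
[([28.7, 38.6], 93, [24, 34, 11, 11])]
[0.48445708 0.123471   0.054     ] [0.54749027 0.04569737 0.075     ] -5.976273458304653
84.02372654169535 [ 0.63295907 15.17606704  0.6888202  75.51275316  0.         96.60923253]
-95.97627345830465 [  0.63295907  15.17606704   0.6888202   75.51275316   0.
 -83.39076747]
[[394.37365285   0.         319.78740584]
 [  0.         394.37365285 236.5129752 ]
 [  0.           0.           1.        ]] [-0.07520185  0.02792671  0.12120282] [[ 3.43027582e-01  9.39324909e-01 -8.91302301e-04]
 [ 8.89394049e-01 -3.24488029e-01  3.22002710e-01]
 [ 3.02175949e-01 -1.11248530e-01 -9.46738327e-01]]
```

```bash
python3 - <<'E'
from h import *
b=np.array([.48446,.12347,.054]); g=np.array([.54749,.0457,.075]); o,y=frame(b,g)
bot.move_ptp(W(o,y,-.033,.05,.25),[180,0,84]); bot.wait(.3)
p=camera_params("wrist"); im,d=camera("wrist"); print(bot.state()["time_s"],bot.state()["tcp_pos"],bot.state()["tcp_rot"],bot.state()["force"])
import pickle; pickle.dump((p,im,d),open("w1.pkl","wb"))
cv2.imwrite("pics/w1.png",im[:,:,::-1]); print(blobs(red(im),30))
E
```

```text
2.3333 [0.51982115 0.09921566 0.25002076] [ 1.79997055e+02 -2.49816754e-03  8.40394201e+01] [ 0.0008405   0.08296283 -0.3554561 ]
[([272.8, 180.7], 1141, [254, 162, 38, 38])]
```

View pics/w1.png

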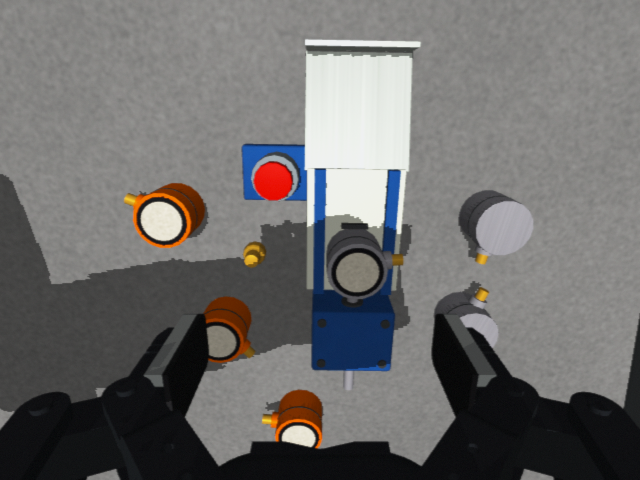

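The wrist view shows the button at (273,181), the dial at about (357,273) and the deck end from (306,169) to (409,169). The open fingers line up with the ejector's x axis.

```bash
python3 - <<'E'
from h import *
import pickle; p,im,d=pickle.load(open("w1.pkl","rb"))
rgb=im.astype(int)
m=((rgb.max(2)-rgb.min(2))<40)&(rgb.min(2)>125); m[:240]=0;m[310:]=0;m[:,:325]=0;m[:,388:]=0
bl=max(blobs(m),key=lambda t:t[1]); print(bl)
ub=(272.8,181.2)
b=ray(p,ub,.054); g=ray(p,np.array(bl[2][:2])+np.array(bl[2][2:])/2-.5,.075); o,y=frame(b,g)
L=ray(p,(306,169),.03);R=ray(p,(409,169),.03)
print("btn",b,"gauge",g,"dist",np.linalg.norm((b-g)[:2]),"yaw",np.degrees(y))
print("deck end",L,R,"mid",(L+R)/2,"pred",W(o,y,0,.078,.03),"width",np.linalg.norm(L-R))
E0=(L+R)/2; v=E0[:2]-g[:2]; print("len",np.linalg.norm(v),"yaw2",np.degrees(np.arctan2(-v[0],v[1])))
# depth check of top heights
R_=cv2.Rodrigues(np.array(p["rvec"],float))[0];t=np.array(p["tvec"]).ravel()
for u in ((273,181),(357,273),(357,200)):
    z=d[u[1],u[0]]; X=R_.T@(np.linalg.inv(p["K"])@np.array([u[0],u[1],1])*z-t); print(u,X)
# finger points, tool frame
T=np.array([0.51982115,0.09921566,0.25002076]); a=np.radians(84.04)
for u in ((195,318),(180,400),(202,330),(165,395),(438,318),(490,375),(470,330),(445,350)):
    z=d[u[1],u[0]]; X=R_.T@(np.linalg.inv(p["K"])@np.array([u[0],u[1],1])*z-t)-T
    print(u,"tool x,y,z",np.round([X[0]*np.cos(a)+X[1]*np.sin(a),X[0]*np.sin(a)-X[1]*np.cos(a),-X[2]],4))
E
```

```text
([326.7, 283.3], 31, [325, 275, 6, 14])
btn [0.48693797 0.12491312 0.054     ] gauge [0.52298145 0.04130624 0.075     ] dist 0.09104527640039234 yaw -21.678804100066984
deck end [0.51362027 0.12822982 0.03      ] [0.602098   0.11906693 0.03      ] mid [0.55785914 0.12364837 0.03      ] pred [0.55179489 0.11378925 0.03      ] width 0.08895092662719573
len 0.08942415295402877 yaw2 -22.956075005589728
(273, 181) [0.4871052  0.1250365  0.05387628]
(357, 273) [0.54765754 0.04721701 0.07673091]
(357, 200) [0.55528638 0.09685096 0.03205524]
(195, 318) tool x,y,z [ 0.0105 -0.0414  0.0014]
(180, 400) tool x,y,z [-0.0038 -0.0401 -0.0229]
(202, 330) tool x,y,z [ 0.0049 -0.0398  0.0026]
(165, 395) tool x,y,z [ 0.0037 -0.0414 -0.0294]
(438, 318) tool x,y,z [0.0091 0.0453 0.0039]
(490, 375) tool x,y,z [ 0.0102  0.0505 -0.0288]
(470, 330) tool x,y,z [ 0.0069  0.0555 -0.0004]
(445, 350) tool x,y,z [ 0.0026  0.0455 -0.0061]
```

```bash
python3 - <<'E'
from h import *
import pickle; p,im,d=pickle.load(open("w1.pkl","rb"))
R_=cv2.Rodrigues(np.array(p["rvec"],float))[0];t=np.array(p["tvec"]).ravel()
v,u=np.mgrid[:480,:640]; X=((np.stack([u,v,np.ones_like(u)],-1)@np.linalg.inv(p["K"]).T)*d[...,None]-t)@R_
g=(abs(X[...,2]-.0765)<.0035)&(abs(X[...,0]-.5477)<.04)&(abs(X[...,1]-.047)<.04)
pts=np.argwhere(g)[:,::-1].astype(np.int32); hull=cv2.convexHull(pts); (c,r)=cv2.minEnclosingCircle(hull)
G=ray(p,c,.075); print("gauge px",c,r,G)
b=ray(p,(272.8,181.2),.054); o,y=frame(b,G); print("dist",np.linalg.norm((b-G)[:2]),"yaw",np.degrees(y),"deckend pred",W(o,y,0,.078,.03), "meas .5579 .1236")
T=np.array([0.51982115,0.09921566,0.25002076]); a=np.radians(84.04); D=X-T
tl=np.stack([D[...,0]*np.cos(a)+D[...,1]*np.sin(a),D[...,0]*np.sin(a)-D[...,1]*np.cos(a),-D[...,2]],-1)
f=(d>.02)&(X[...,2]>.2)&(tl[...,2]>-.02)
for s in (-1,1):
    q=tl[f&(np.sign(tl[...,1])==s)]; print(s,len(q),np.percentile(q,[0.5,5,50,95,99.5],axis=0).round(4).tolist())
# blue housing sides
hs=(abs(X[...,2]-.064)<.004)&(abs(X[...,0]-.545)<.07)&(abs(X[...,1]+.03)<.05)
q=X[hs][:,:2].astype(np.float32); print("housing",cv2.minAreaRect(q), "pred c",W(o,y,0,-.074,.064))
E
```

```text
gauge px (356.85614013671875, 271.14971923828125) 30.272083282470703 [0.54775851 0.0480884  0.075     ]
dist 0.0979855923943567 yaw -6.6320721258172926 deckend pred [0.55676698 0.12556644 0.03      ] meas .5579 .1236
-1 2957 [[-0.0111, -0.0536, -0.0199], [-0.0092, -0.0522, -0.0191], [0.0064, -0.0403, -0.0091], [0.0109, -0.0398, 0.0046], [0.0113, -0.0396, 0.0078]]
1 2944 [[-0.0112, 0.0449, -0.02], [-0.0092, 0.045, -0.019], [0.0065, 0.0455, -0.009], [0.011, 0.0574, 0.0046], [0.0115, 0.0588, 0.0077]]
housing ((0.5388222932815552, -0.026360496878623962), (0.06296141445636749, 0.07422108948230743), 83.3646469116211) pred c [ 0.53921201 -0.02541642  0.064     ]
```

```bash
python3 - <<'E'
from h import *
y=np.radians(-6.63); ex=np.array([np.cos(y),np.sin(y)])
b=np.array([.48694,.12491])-.0026*ex
o2=np.array([.54776,.04809])-.0026*ex
bo=b-W([0,0],y,-.07,.07,0)[:2]; o=(bo+o2)/2; print(bo,o2)
P=W(o,y,-.033,.07,.0); ori=[180,0,90-6.63]
bot.move_ptp(P+[0,0,.12],ori); bot.line_to(P+[0,0,.073]); bot.wait(.3)
print(bot.state()["tcp_pos"],bot.state()["force"])
c=bot.line_to(P+[0,0,.050],vel=.025,contact_N=12); s=bot.state()
print(c,s["time_s"],s["tcp_pos"],s["force"])
for i in range(4):
    bot.wait(.5); s=bot.state(); print(s["tcp_pos"],s["force"].round(2),s["wrist_torque"].round(2))
p=camera_params("wrist"); im,d=camera("wrist"); cv2.imwrite("pics/w2.png",im[:,:,::-1])
im,d=camera("side"); cv2.imwrite("pics/s2.png",cv2.resize(im[190:340,260:460,::-1],(800,600)))
E
```

```text
[0.54580725 0.04759631] [0.54517739 0.04839019]
[0.52135588 0.12139071 0.07382378] [0.20848253 0.47441049 0.58792899]
True 4.4417 [0.52087172 0.121377   0.05366514] [-1.98604501 -1.84772451 11.60520733]
[0.5208649  0.12137792 0.05365444] [-1.87 -0.15 11.62] [-0.02  0.87  0.08]
[0.52087493 0.12141859 0.05366126] [-1.06  0.18 11.31] [-0.05  0.83  0.23]
[0.5208849  0.12142463 0.0536719 ] [-1.14  0.85 11.88] [0.01 0.84 0.21]
[0.52089184 0.12141227 0.05365692] [-2.79 -0.32 13.08] [0.01 0.93 0.22]
```

View pics/w2.png

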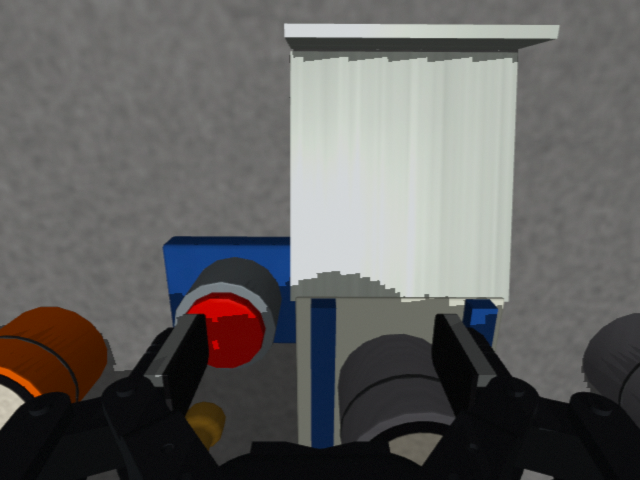

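View pics/s2.png

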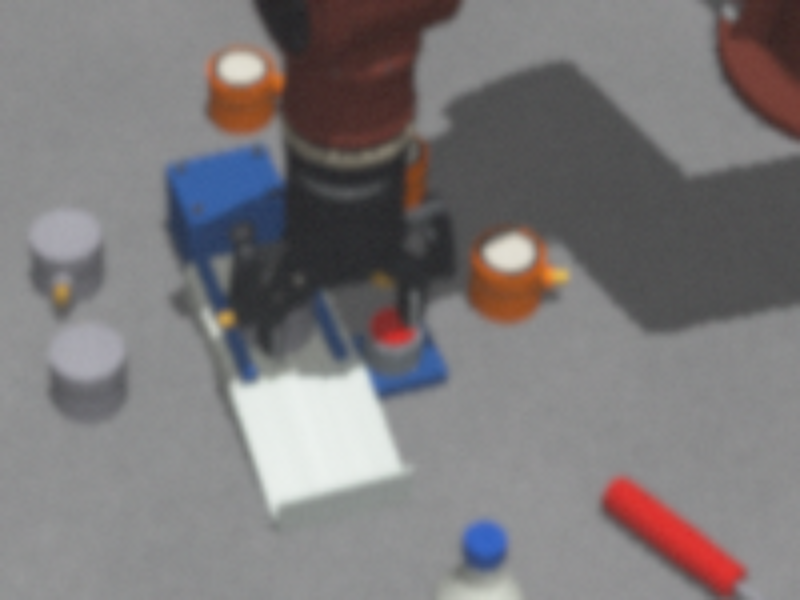

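The wrist view shows the button pressed under the left finger at (225,330), and the gauge up against the stop finger at (390,340) with its front still on the deck. The side view shows the ramp empty. I'll check the depth for button travel and whether the gauge is at rest.

```bash
python3 - <<'E'
from h import *
y=np.radians(-6.63); c,s_=np.cos(y),np.sin(y); o=np.array([.54549,.04799])
for k in range(3):
    p=camera_params("wrist"); im,d=camera("wrist")
    R_=cv2.Rodrigues(np.array(p["rvec"],float))[0];t=np.array(p["tvec"]).ravel()
    v,u=np.mgrid[:480,:640]; X=((np.stack([u,v,np.ones_like(u)],-1)@np.linalg.inv(p["K"]).T)*d[...,None]-t)@R_
    D=X[...,:2]-o; ex=D[...,0]*c+D[...,1]*s_-.0026; ey=-D[...,0]*s_+D[...,1]*c
    rd=red(im); print("button z",np.median(X[...,2][rd]))
    g=(X[...,2]>.042)&(X[...,2]<.072)&(ex>-.027)&(ex<.006)&(ey>-.03)&(ey<.12)&(d>0)&(im.max(2)<160)
    q=np.c_[ex[g],ey[g]]
    A=np.c_[2*q,np.ones(len(q))]; S=np.linalg.lstsq(A,(q**2).sum(1),rcond=None)[0]
    print(len(q),"gauge ctr",S[:2].round(4),"r",np.sqrt(S[2]+S[:2]@S[:2]).round(4),"front y",np.percentile(q[:,1],99).round(4))
    st=bot.state(); print(st["time_s"],st["force"].round(2),st["tcp_pos"].round(4)); bot.wait(.6)
E
```

```text
button z 0.04529061137246826
5313 gauge ctr [-0.0006  0.0366] r 0.0242 front y 0.0614
6.5917 [-2.16 -0.22 11.8 ] [0.5209 0.1214 0.0537]
button z 0.04530785634745717
5311 gauge ctr [-0.0005  0.0365] r 0.0242 front y 0.0614
7.2417 [-1.11  0.47 12.44] [0.5209 0.1214 0.0536]
button z 0.04529828964965449
5307 gauge ctr [-0.0005  0.0366] r 0.0242 front y 0.0615
7.8917 [-1.88 -0.59 11.72] [0.5209 0.1214 0.0537]
```

```bash
python3 -c "
from plant import bot
print(bot.job_done())"
```

```text
the job is handed in; nothing more can be done
None
```

I handed the job in with one finger holding the button fully down (top at 45.3 mm) and the gauge at rest on the deck at y ≈ 37 mm. The gauge's position matches contact with the other finger, though the wrist force was too noisy to confirm its push.

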